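# Load a pod and hold the brew lever half-way

## Robot

A 6-joint arm with a two-finger parallel gripper is mounted at the origin on the work surface. World frame = base frame: x ahead of the robot, y to its left, z up, the work surface at z = 0. Lengths are in m, angles in rad, forces in N, time in s.
With the tool pointing down it reaches from about 0.4 to 0.825 m from the base axis. Payload 7 kg.
Tool frame: the origin (TCP) lies midway between the tips of the shut fingers; the grasp point (between the pads) lies 19 mm behind it; z points along the fingers, y is the line along which they close (so a half turn about z gives the same grasp; the last joint's range is limited). The gripper opens to 85 mm and grips with 20 to 120 N. Pads are 22 mm wide; open, the fingers measure 114 mm over their backs; the gripper's body (76 mm by 85 mm) begins 54 mm behind the grasp point. The pads swing forward as they close: fully open they stand 13 mm farther back than shut.
Start: joints at [1.548, 0.359, 0.012, 0, -1.224, -0.288], TCP at [0.206, 0.643, 0.231] pointing down, gripper open.
Joint ranges: [-3.07, 3.07], [-1.43, 2.12], [-1.02, 1.25], [-3.03, 1.67], [-3.05, -0], [-3.03, 3.03]. Speed limits (rad/s): [2.39, 2.39, 3.01, 3.14, 3.14, 3.14].

## Interface

Orientations are given as a 3x3 rotation matrix whose columns are the frame's x, y, z axes.
In Python, from workcell import env gives the robot as it stands.
- The arm moves only by the shell command python3 -m creep 'ROWS' [OPENING]. ROWS is JSON, a list of rows, each a list of 6 numbers: the shift along the tool's x, y, z as a fraction of full scale, then the turn, a rotation vector about the tool's x, y, z as a fraction of full scale. A call has 1 to 5 rows; each row shifts and turns the commanded pose from where the row before left it, along the tool's axes as they then stand; what a row does not reach is not made up. Full scale, the value 1, is 0.04 m for a shift and 6 degrees for a turn. A row lasts 1/8 s, in which the tool goes at most 62.5 mm and 10.7 degrees, less where a joint would pass 70% of its speed; a pose out of reach is approached as far as the arm can. A call with a number of a shift or a turn outside -1 to 1 is refused whole. A call with a gripper value outside its range is refused whole. OPENING is the opening, from 0 (shut) to 1 (fully open), set as the call begins (- or left out, the last holds). The fingers move at their own pace and stop on an object; the grip force is fixed at half the most. Time passes only in rows, so rows that do not move let the fingers close. It gives the time, the measured TCP pose, the force, the opening and the grip force at its end, in the units of the state.
- env.observe(): the state, without advancing time (a new reading comes with each control period).
- env.snapshot(name): name is "side" or "top"; returns the picture (384x512x3 uint8, blue, green, red); there is no depth.
- env.get_calibration(name): a dict with "fx", "fy", "cx", "cy" (pixels), "T" (4x4, takes a point from camera to world coordinates). Camera axes: x right, y up, looking along -z (the intrinsics and any distortion apply to the point x, -y, -z); pixel columns grow to the right and rows downward; lengths in m; the calibration is good to about 2 mm. A picture is of the moment at which its call begins. get_calibration takes no time and is no camera call.
- env.hand_in(): hands the job in; it is judged then, once.
The state is a dict: "t": time; "qpos": joint angles; "qd": joint speeds; "effort": joint torques, N m; "eef_pos": TCP position; "tool_rot": TCP orientation; "wrist_force": force on the tool from outside, world axes, zero at the start; "torque": the same for the moment, N m; "grip_width": opening from 0.0 (shut) to 1.0 (fully open); "gripper_force": force on a finger pad.
Only numpy, scipy, OpenCV 4.12 (cv2) and the standard library are available. Lean on these libraries where they do the work, as an engineer would, in place of code of your own. Each camera call takes 0.05 s, during which the arm holds its last target. There are 200 camera calls.

## Task

Make a coffee start pre-brewing: put the tall pod from the wooden tray upright into the round well on top of the pod machine and press it down until its top is flush with the machine's top. Only then press the sprung brew lever with the fingertips to half-way down, where it lies level, never down to its stop, and keep holding it there: the program finishes while still holding the lever level. Leave the cup, the two short pods and the other things on the worktop where they are.

Things in the scene. Friction and masses are not known exactly. Their poses are not given: they have to be found in the camera images.
- tall_pod: The coffee pod to load: a plain solid aluminium cylinder 46 mm in diameter and 50 mm tall, its lower edge tapered over 5 mm to 38 mm, 30 g, standing upright on the tray among two short pods of the same diameter and metal. Origin at the centre of its underside, z up along its axis.
- pod_top (a point): Centre of the tall pod's top face, 50 mm above the pod's origin.
- short_pod_a: Short pod, same aluminium and diameter (46 mm) but only 26 mm tall; leave alone. Origin at the centre of its underside.
- short_pod_b: The other short pod, 46 mm in diameter and 26 mm tall; leave alone. Origin at the centre of its underside.
- pod_tray: Square wooden tray, fixed, 210 x 210 mm, floor 5 mm thick, rim 5 mm wide and 14 mm high above the worktop. The three pods stand on it in a triangle, centres at least 95 mm apart, in any arrangement. Origin at the centre of its underside.
- machine: Low pod machine, fixed: body 170 mm deep (its x) by 220 mm wide (its y), flat top 110 mm above the worktop. Its front (-x) roughly faces the robot, with spout, drip tray (to 185 mm in front of the origin) and cup; a tank 105 mm high reaches 140 mm behind the origin. Origin: centre of the body's underside, z up. Round well on its +y half, brew lever on its -y half.
- well (a point): Centre of the well's mouth, level with the machine's top, at (0, 55, 110) mm in its frame. Well 49 mm in diameter (pod 46), 3 mm chamfer. A piston inside starts 28 mm down, so a pod put in stands 22 mm proud; pushing the pod with 7 to 10 N slides the piston 22 mm to a firm stop, where the pod is flush. The piston has no spring: it stays where it is left.
- lever (a joint): Angle of the brew lever (rad): 0 = released, sprung up, free end 0.25 rad above level; 0.25 = half-way, lever level; 0.50 = bottom stop. Spring-loaded: it returns to 0 when let go; pressing at the pad takes about 3 N to start, 6.5 N half-way, 10 N at the stop.
- lever_pad (a point): Centre of the top of the lever's press pad: a black pad 40 x 36 mm, 12 mm thick, 85 mm from the hinge at the free end of a steel arm. It moves with the lever: about 172 mm above the worktop when released, 151 mm when level (21 mm down), 130 mm at the bottom stop.
- lever_hinge (a point): Centre of the lever's hinge, at (60, -55, 145) mm in the machine's frame, between two upright cheeks that stand 50 mm above the machine's top. The lever points from here to the machine's front (-x of the machine); its axis lies along the machine's y.
- cup: White espresso cup, 60 mm across, 50 mm tall, standing on the drip tray under the spout. Leave alone. Origin at the centre of its underside.
- jar: Amber glass jar with wooden lid, 68 mm across, 85 mm tall. Leave alone. Origin at the centre of its underside.
- mug: White mug, 80 mm across, 90 mm tall. Leave alone. Origin at the centre of its underside.
- spoon: Steel spoon 150 mm long lying on the worktop. Leave alone. Its origin lies under its middle.
- grinder: Dark wooden pepper grinder, 52 mm across, 115 mm tall. Leave alone. Origin at the centre of its underside.
Things that resemble listed ones, but are neither listed nor needed, are in the scene too. What is shaped like the tall_pod but pink or turquoise is not meant.

How it is judged:
On the way:
1. the tall pod is seated upright in the well, its top flush with the machine's top (z of pod_top in the frame of well between -0.004 and 0.003 m and horizontal distance between pod_top and well below 0.004 m and angle between tall_pod's own z axis and vertical below 0.1 rad), for 0.2 s.
At the end, for the whole second after the job is handed in: The tall pod is in the well, upright within 0.10 rad, within 4 mm of the well's centre, its top between 4 mm below and 3 mm above the machine's top; the brew lever is held still by the fingers (more than 2 N) between 0.18 and 0.32 rad, i.e. within 0.07 rad (about 6 mm at the pad) of level (all of step 1 and value of joint lever between 0.18 and 0.32 rad and velocity of joint lever between -0.05 and 0.05 rad/s and contact force between lever and the fingers above 2 N); the arm keeps its last pose, push and grip.
It fails at once if the brew lever is pressed while the tall pod is not seated flush in the well (value of joint lever above 0.1 rad and not (z of pod_top in the frame of well between -0.004 and 0.003 m and horizontal distance between pod_top and well below 0.004 m and angle between tall_pod's own z axis and vertical below 0.1 rad)).
It fails at once if the brew lever is pushed down to (or nearly to) its bottom stop (value of joint lever above 0.45 rad).
It fails at once if the cup, a short pod, the jar, mug, spoon or pepper grinder is moved by more than 40 mm (distance of any of cup, short_pod_a, short_pod_b, jar, mug, spoon, grinder from where it was at the start of the episode above 0.04 m).
It also fails if it takes over 58 s, if anything falls off the work surface, if the arm or the gripper's body presses on something with over 40 N, if the wrist force passes 120 N, or if a joint passes its speed limit or range.

## Working session

There is one attempt and no reset: what is moved stays moved. The work goes in short steps, Python scripts to look and compute and a shell command to move; the robot and the scene stay as the last step left them, time stands still between calls to the robot, and variables do not carry over. Pictures are saved under pics/ and viewed, at most 10 in all, crops included, and the job is handed in when it is done.

```bash
mkdir -p pics; cat > h.py <<'E'
import numpy as np, cv2
from workcell import env
def snap(n,f):
    im=env.snapshot(n); cv2.imwrite('pics/'+f,im); return im
def ray(n,u,v):
    c=env.get_calibration(n); T=np.array(c['T'])
    d=np.array([(u-c['cx'])/c['fx'],-(v-c['cy'])/c['fy'],-1.]); return T[:3,3],T[:3,:3]@d
def onz(n,u,v,z):
    o,d=ray(n,u,v); return o+d*(z-o[2])/d[2]
def proj(n,p):
    c=env.get_calibration(n); T=np.array(c['T']); q=T[:3,:3].T@(np.array(p)-T[:3,3])
    return np.array([c['cx']+c['fx']*q[0]/-q[2], c['cy']-c['fy']*q[1]/-q[2]])
E
python3 - <<'E'
from h import *
a=snap('top','t0.png');b=snap('side','s0.png')
for n in('top','side'):
    print({k:(np.round(v,3).tolist()) for k,v in env.get_calibration(n).items()})
s=env.observe();print(s['t'],s['eef_pos'],np.round(s['tool_rot'],3),s['grip_width'])
E
```

```text
{'fx': 391.833, 'fy': 391.833, 'cx': 254.522, 'cy': 191.897, 'T': [[-0.015, 0.988, -0.155, 0.397], [-0.999, -0.02, -0.033, 0.044], [-0.036, 0.154, 0.987, 1.118], [0.0, 0.0, 0.0, 1.0]]}
{'fx': 446.931, 'fy': 446.931, 'cx': 256.876, 'cy': 187.751, 'T': [[0.824, 0.39, -0.41, -0.023], [-0.566, 0.594, -0.572, -0.727], [0.021, 0.704, 0.71, 1.122], [0.0, 0.0, 0.0, 1.0]]}
0.1 [0.2063175  0.64224057 0.23046329] [[ 0.952 -0.306 -0.   ]
 [-0.306 -0.952 -0.001]
 [ 0.     0.001 -1.   ]] 0.9990472098765144
```

View pics/t0.png

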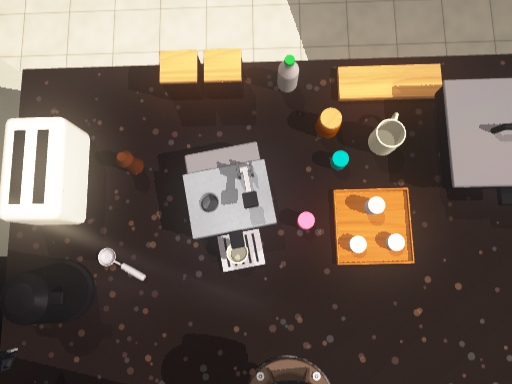

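View pics/s0.png

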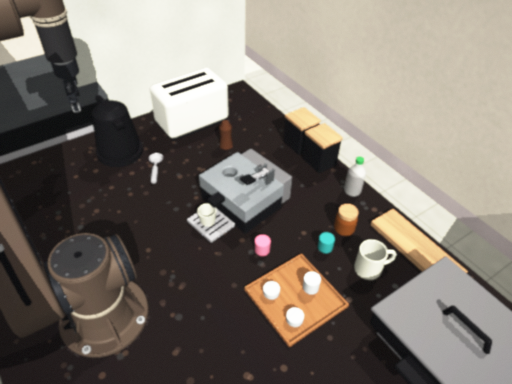

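The tray holds three metal pods. In the top view they are at (376,205), (358,244) and (396,242), and in the side view at about (312,282), (271,290) and (295,317). The well is at about (209,202) in the top view and the lever pad at (250,200). The pink (306,220) and turquoise (340,160) cylinders are decoys. I'll measure pod heights across both views and enlarge a crop.

```bash
python3 - <<'E'
from h import *
a=cv2.imread('pics/t0.png');b=cv2.imread('pics/s0.png')
def blobs(im,x0,y0,x1,y1):
    h=cv2.cvtColor(im,cv2.COLOR_BGR2HSV); m=((h[...,1]<60)&(h[...,2]>195)).astype('uint8'); k=np.zeros_like(m);k[y0:y1,x0:x1]=m[y0:y1,x0:x1]
    n,_,st,c=cv2.connectedComponentsWithStats(k); return [(c[i],st[i]) for i in range(1,n) if st[i,4]>20]
T=blobs(a,335,188,412,264);S=blobs(b,246,258,346,340)
for c,s in T:
    print('top',c.round(1),s, 'z26',onz('top',*c,.031).round(3),'z50',onz('top',*c,.055).round(3),'exp side px',[proj('side',onz('top',*c,z)).round(1).tolist() for z in(.031,.055)])
for c,s in S: print('side',c.round(1),s)
A=cv2.resize(b[250:345,240:350],None,fx=4,fy=4,interpolation=cv2.INTER_CUBIC)
B=cv2.resize(a[140:240,175:280],None,fx=3.8,fy=3.8,interpolation=cv2.INTER_CUBIC)[:380]
A=A[:380];cv2.imwrite('pics/c0.png',np.hstack([A[:,:400],B[:,:399]]))
E
```

```text
top [376.1 204.7] [368 196  17  18 237] z26 [ 0.525 -0.255  0.031] z50 [ 0.522 -0.249  0.055] exp side px [[313.8, 284.0], [312.5, 278.1]]
top [395.9 241.9] [388 234  17  17 236] z26 [ 0.422 -0.302  0.031] z50 [ 0.422 -0.294  0.055] exp side px [[295.4, 314.8], [294.2, 308.2]]
top [357.7 243.9] [350 236  17  17 234] z26 [ 0.418 -0.199  0.031] z50 [ 0.418 -0.193  0.055] exp side px [[271.8, 287.7], [270.9, 281.7]]
side [312. 282.] [304 271  17  24 305]
side [271.2 289.4] [263 281  17  19 251]
side [294.8 316.3] [286 307  18  20 277]
```

View pics/c0.png

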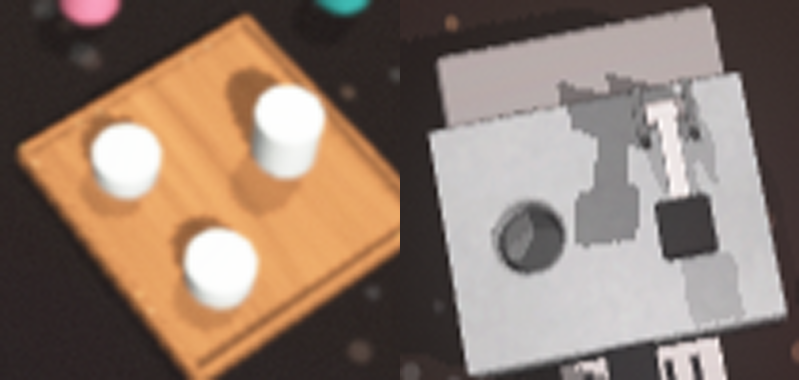

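The enlarged crop shows the pod at side (312,282) / top (376,205) clearly taller than the others, with a 24 px blob against 19–20 px. It is plain metal, so it is the tall pod. Next I locate the machine.

```bash
cat >> h.py <<'E'
def tri(ut,us):
    o1,d1=ray('top',*ut);o2,d2=ray('side',*us)
    s=np.linalg.lstsq(np.c_[d1,-d2],o2-o1,rcond=None)[0]; p,q=o1+d1*s[0],o2+d2*s[1]; return (p+q)/2,np.linalg.norm(p-q)
def go(p):
    s=env.observe(); print('pos',np.round(s['eef_pos'],4),'units',(np.array(s['tool_rot']).T@(np.array(p)-s['eef_pos'])/.04).round(3))
E
python3 - <<'E'
from h import *
f=lambda x,y:((x-400)/3.8+175,y/3.8+140)
C=[onz('top',*f(*p),.11) for p in((430,130),(742,72),(786,316),(470,375))]  # BL,BR,FR,FL
C=np.array(C);print(C.round(4))
m=C.mean(0);yv=(C[0]-C[1]+C[3]-C[2]);xv=C[0]-C[3]+C[1]-C[2]
print('centre',m,'w',np.linalg.norm(yv)/2,'d',np.linalg.norm(xv)/2,'yaw',np.degrees([np.arctan2(-yv[0],yv[1]),np.arctan2(xv[1],xv[0])]))
a=np.arctan2(-yv[0],yv[1])
ex=np.array([np.cos(a),np.sin(a),0]);ey=np.array([-np.sin(a),np.cos(a),0])
print('well model',m+.055*ey,'well px',onz('top',*f(531,238),.11))
pad=m+ex*(.06-.085*np.cos(.25)+0)-ey*.055;print('pad model',pad,'pad px',onz('top',*f(686,228),.172))
o,d=ray('top',*f(531,238))
print('well in side',proj('side',m+.055*ey))
# pod: tall, both views: side-view top-face centre = blob top row + half ellipse
print('pod tri', tri((376.1,204.2),(312,278.3)), proj('side',[.522,-.249,.055]))
E
```

```text
[[0.6066 0.2666 0.11  ]
 [0.6428 0.0491 0.11  ]
 [0.473  0.0226 0.11  ]
 [0.4368 0.2371 0.11  ]]
centre [0.53979676 0.14382477 0.11      ] w 0.21905278402621425 d 0.17207720851739516 yaw [9.50900182 9.37576006]
well model [0.53071061 0.19806905 0.11      ] well px [0.52950624 0.19585943 0.11      ]
pad model [0.52683254 0.08588696 0.11      ] pad px [0.52588096 0.08662428 0.172     ]
well in side [230.13616477 171.52492554]
pod tri (array([ 0.52260778, -0.24820405,  0.05368738]), np.float64(0.002657949709771673)) [312.52810462 278.24467007]
```

```bash
python3 -m creep '[[1,0,0,0,0,0],[1,0.7,0,0,0,0],[1,1,0,0,0,0],[1,1,0,0,0,0],[0.5,1,0,0,0,0]]' -
```

```text
t: 0.72
eef_pos: [0.3335, 0.4445, 0.2308]
tool_rot: [[0.952, -0.307, -0.0], [-0.307, -0.952, -0.001], [0.0, 0.001, -1.0]]
wrist_force: [0.7, -0.9, -0.8]
grip_width: 0.998
gripper_force: 0.0
```

```bash
python3 -m creep '[[1,1,0,0,0,0],[1,1,0,0,0,0],[0.8,1,0,0,0,0],[0.4,1,0,0,0,0],[0.3,1,0,0,0,0]]' - && python3 -m creep '[[0,0.5,0,0,0,-0.9],[0,0.5,0,0,0,-0.9],[0,0.8,0,0,0,-0.9],[0,0.8,0,0,0,-0.9],[0,0.8,0,0,0,-0.95]]' - ; python3 -c "
from h import *
go([.5225,-.2485,.12]);print(env.observe()['qpos'])"
```

```text
t: 1.35
eef_pos: [0.4046, 0.2117, 0.231]
tool_rot: [[0.952, -0.306, -0.0], [-0.306, -0.952, -0.0], [-0.0, 0.001, -1.0]]
wrist_force: [0.0, -0.5, -0.0]
grip_width: 0.998
gripper_force: 0.0
t: 1.98
eef_pos: [0.3911, 0.0782, 0.2312]
tool_rot: [[0.986, 0.169, -0.0], [0.169, -0.986, 0.0], [-0.0, -0.0, -1.0]]
wrist_force: [-0.2, 0.4, -0.2]
grip_width: 1.0
gripper_force: 0.0
pos [0.3911 0.0782 0.2312] units [1.862 8.604 2.779]
[ 6.98695451e-01 -1.20799342e-01 -5.46517123e-01 -2.27953820e-04
 -1.14501889e+00  1.04156034e+00]
```

```bash
python3 -m creep '[[0.5,1,0,0,0,0],[0.4,1,0,0,0,0],[0.4,1,0,0,0,0],[0.3,1,0,0,0,0],[0.2,1,0,0,0,0]]' - && python3 -m creep '[[0,1,0,0,0,0],[0,1,0.3,0,0,0],[0,1,0.7,0,0,0],[0,0.6,0.7,0,0,0],[0,0,0.7,0,0,0]]' - ; python3 -c "
from h import *
go([.5225,-.2485,.032])
a=snap('top','t1.png');b=snap('side','s1.png')
cv2.imwrite('pics/c1.png',np.hstack([cv2.resize(a[150:280,320:430],None,fx=3.5,fy=3.5),cv2.resize(b[220:350,230:340],None,fx=3.5,fy=3.5)]))"
```

```text
t: 2.6
eef_pos: [0.496, -0.1076, 0.2309]
tool_rot: [[0.986, 0.165, -0.001], [0.165, -0.986, 0.0], [-0.001, -0.0, -1.0]]
wrist_force: [0.8, 0.6, -0.3]
grip_width: 0.997
gripper_force: 0.0
t: 3.22
eef_pos: [0.519, -0.2498, 0.1337]
tool_rot: [[0.987, 0.163, -0.001], [0.163, -0.987, 0.0], [-0.001, -0.0, -1.0]]
wrist_force: [-0.6, 0.5, 0.5]
grip_width: 1.001
gripper_force: 0.0
pos [ 0.519  -0.2498  0.1337] units [ 0.095 -0.018  2.543]
```

View pics/c1.png

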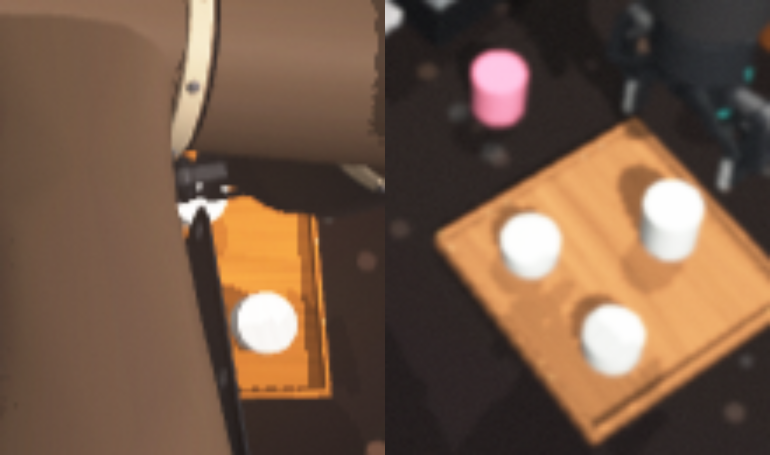

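The crop shows the open fingers straddling the tall pod: tips at crop px (628,95) and (725,175), pod at (670,220). Descending to grasp.

```bash
python3 -m creep '[[0.1,0,0.7,0,0,0],[0,0,0.7,0,0,0],[0,0,0.6,0,0,0],[0,0,0.54,0,0,0],[0,0,0,0,0,0]]' - && python3 -m creep '[[0,0,0,0,0,0],[0,0,0,0,0,0],[0,0,0,0,0,0],[0,0,0,0,0,0],[0,0,0,0,0,0]]' 0 && python3 -m creep '[[0,0,0,0,0,0],[0,0,0,0,0,0],[0,0,-0.4,0,0,0],[0,0,-0.8,0,0,0],[0,0,-0.8,0,0,0]]' -
```

```text
t: 3.95
eef_pos: [0.5228, -0.2471, 0.0333]
tool_rot: [[0.986, 0.166, -0.002], [0.166, -0.986, 0.0], [-0.002, -0.001, -1.0]]
wrist_force: [-0.4, 0.2, 1.2]
grip_width: 0.998
gripper_force: 0.0
t: 4.58
eef_pos: [0.5242, -0.2477, 0.0355]
tool_rot: [[0.986, 0.165, 0.002], [0.165, -0.986, -0.001], [0.002, 0.001, -1.0]]
wrist_force: [-1.8, 2.1, 7.3]
grip_width: 0.512
gripper_force: 60.6
t: 5.2
eef_pos: [0.5233, -0.2476, 0.1157]
tool_rot: [[0.986, 0.165, 0.0], [0.165, -0.986, -0.0], [0.0, 0.0, -1.0]]
wrist_force: [-0.1, 0.7, -0.4]
grip_width: 0.515
gripper_force: 61.2
```

```bash
python3 -m creep '[[0,-0.2,-1,0,0,0],[0,-0.6,-1,0,0,0],[0,-1,-1,0,0,0],[0,-1,-0.3,0,0,0],[0,-1,0,0,0,0]]' - && python3 -m creep '[[0.2,-1,0,0,0,0],[0.3,-1,0,0,0,0],[0.3,-1,0,0,0,0],[0.3,-1,0,0,0,0],[0.3,-1,0,0,0,0]]' - ; python3 -c "
from h import *
go([.531,.197,.16])"
```

```text
t: 5.82
eef_pos: [0.4984, -0.0966, 0.2486]
tool_rot: [[0.986, 0.165, 0.004], [0.165, -0.986, 0.001], [0.004, 0.0, -1.0]]
wrist_force: [-0.1, 0.6, -0.2]
grip_width: 0.516
gripper_force: 61.2
t: 6.45
eef_pos: [0.5203, 0.1101, 0.2472]
tool_rot: [[0.986, 0.165, 0.001], [0.165, -0.986, 0.001], [0.001, -0.001, -1.0]]
wrist_force: [0.4, 0.0, -0.4]
grip_width: 0.513
gripper_force: 61.2
pos [0.5203 0.1101 0.2472] units [ 0.619 -2.097  2.182]
```

```bash
python3 -m creep '[[0.3,-1,0,0,0,0],[0.3,-1,0,0,0,0],[0,-0.1,0.6,0,0,0],[0,0,0.7,0,0,0],[0,0,0.5,0,0,0]]' - ; python3 -m creep '[[0,0,0,0,0,0]]' -; python3 -c "
from h import *
go([.531,.197,.16])
a=snap('top','t2.png');b=snap('side','s2.png')
cv2.imwrite('pics/c2.png',np.hstack([cv2.resize(a[140:240,165:265],None,fx=4,fy=4),cv2.resize(b[110:210,180:280],None,fx=4,fy=4)]))"
```

```text
t: 7.08
eef_pos: [0.5298, 0.1957, 0.1737]
tool_rot: [[0.986, 0.165, -0.0], [0.165, -0.986, 0.0], [0.0, -0.0, -1.0]]
wrist_force: [-0.3, -0.3, -0.7]
grip_width: 0.517
gripper_force: 61.2
t: 7.2
eef_pos: [0.5295, 0.1951, 0.1734]
tool_rot: [[0.986, 0.165, -0.002], [0.165, -0.986, -0.001], [-0.002, 0.001, -1.0]]
wrist_force: [-0.3, -0.6, -0.9]
grip_width: 0.514
gripper_force: 61.2
pos [0.5295 0.1951 0.1734] units [ 0.046 -0.04   0.334]
```

View pics/c2.png

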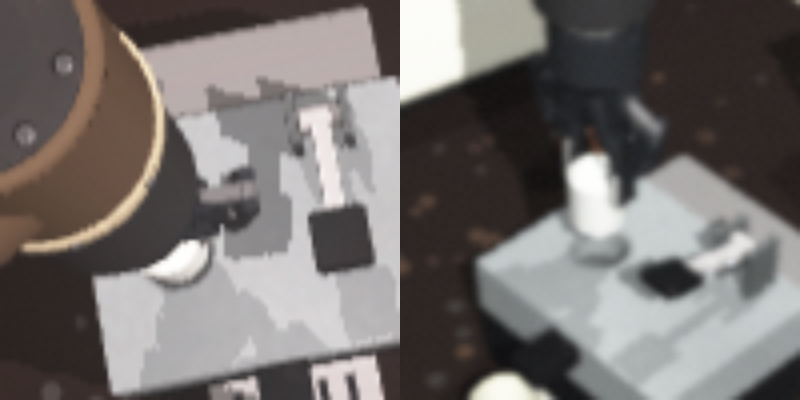

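The pod hangs over the well: crop centre about (595,190) against the well at about (600,245), matching the numbers. I'll nudge it and lower gently.

```bash
python3 -m creep '[[0.04,-0.05,0.2,0,0,0],[0,0,0.25,0,0,0],[0,0,0.25,0,0,0],[0,0,0.15,0,0,0],[0,0,0.15,0,0,0]]' - && python3 -m creep '[[0,0,0.12,0,0,0],[0,0,0.1,0,0,0],[0,0,0.08,0,0,0],[0,0,0,0,0,0]]' -
```

```text
t: 7.92
eef_pos: [0.5325, 0.1987, 0.1341]
tool_rot: [[0.986, 0.165, 0.002], [0.165, -0.986, 0.001], [0.002, -0.001, -1.0]]
wrist_force: [0.6, 1.8, 0.9]
grip_width: 0.515
gripper_force: 61.4
t: 8.43
eef_pos: [0.5323, 0.1989, 0.1218]
tool_rot: [[0.986, 0.165, 0.002], [0.165, -0.986, 0.002], [0.002, -0.001, -1.0]]
wrist_force: [1.9, 6.1, -0.7]
grip_width: 0.51
gripper_force: 61.4
```

The pod is inside the well, with the wall pushing toward +y. I'll shift 1.5 mm that way and continue.

```bash
python3 -m creep '[[0.02,-0.04,0,0,0,0],[0,0,0.06,0,0,0],[0,0,0.06,0,0,0],[0,0,0.06,0,0,0],[0,0,0,0,0,0]]' -;  python3 -c "
from h import *
b=snap('side','s3.png')
cv2.imwrite('pics/c3.png',cv2.resize(b[110:210,180:280],None,fx=5,fy=5))"
```

```text
t: 9.05
eef_pos: [0.5318, 0.1994, 0.1141]
tool_rot: [[0.986, 0.165, -0.001], [0.165, -0.986, -0.0], [-0.001, 0.0, -1.0]]
wrist_force: [1.2, 0.5, -1.6]
grip_width: 0.516
gripper_force: 61.3
```

View pics/c3.png

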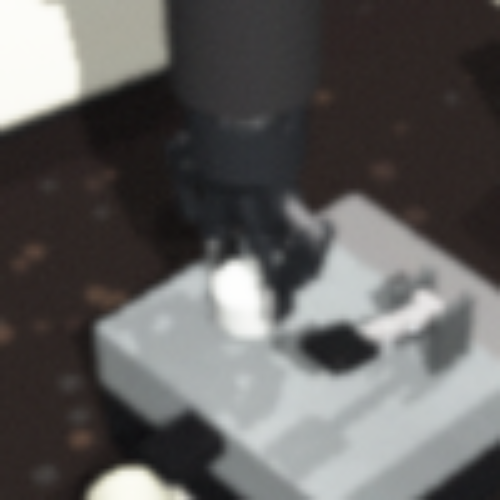

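The crop shows the pod standing in the well, about 20 mm proud, at (242,300). Releasing, raising, shutting and pressing.

```bash
python3 -m creep '[[0,0,0,0,0,0],[0,0,0,0,0,0],[0,0,0,0,0,0],[0,0,-0.5,0,0,0],[0,0,-0.8,0,0,0]]' 0.75 && python3 -m creep '[[0,0,0,0,0,0],[0,0,0,0,0,0],[0,0,0,0,0,0],[0,0,0,0,0,0],[0,0,0,0,0,0]]' 0;  python3 -c "
from h import *
go([.531,.199,.135])"
```

```text
t: 9.72
eef_pos: [0.5313, 0.199, 0.1661]
tool_rot: [[0.986, 0.165, -0.002], [0.165, -0.986, -0.002], [-0.003, 0.001, -1.0]]
wrist_force: [-0.2, 0.4, -0.3]
grip_width: 0.751
gripper_force: 0.0
t: 10.35
eef_pos: [0.5319, 0.1995, 0.1661]
tool_rot: [[0.986, 0.165, -0.001], [0.165, -0.986, -0.001], [-0.001, 0.0, -1.0]]
wrist_force: [-0.4, 1.1, 0.3]
grip_width: 0.001
gripper_force: 0.0
pos [0.5319 0.1995 0.1661] units [-0.024  0.008  0.777]
```

```bash
python3 -m creep '[[-0.02,0,0.4,0,0,0],[0,0,0.3,0,0,0],[0,0,0.15,0,0,0],[0,0,0.12,0,0,0],[0,0,0,0,0,0]]' - && python3 -m creep '[[0,0,0.1,0,0,0],[0,0,0.1,0,0,0],[0,0,0.1,0,0,0],[0,0,0,0,0,0]]' -
```

```text
t: 10.98
eef_pos: [0.5312, 0.1994, 0.1274]
tool_rot: [[0.986, 0.165, -0.0], [0.165, -0.986, -0.0], [-0.0, 0.0, -1.0]]
wrist_force: [-0.9, -0.2, -1.2]
grip_width: -0.001
gripper_force: 0.0
t: 11.48
eef_pos: [0.5314, 0.1995, 0.1158]
tool_rot: [[0.986, 0.165, 0.0], [0.165, -0.986, 0.0], [0.0, -0.0, -1.0]]
wrist_force: [-0.1, -0.7, 2.7]
grip_width: -0.003
gripper_force: 1.3
```

```bash
python3 -m creep '[[0,0,0.08,0,0,0],[0,0,0.06,0,0,0],[0,0,0,0,0,0]]' - && python3 -m creep '[[0,0,0.04,0,0,0],[0,0,0.04,0,0,0],[0,0,0,0,0,0]]' -
```

```text
t: 11.85
eef_pos: [0.5315, 0.1995, 0.1103]
tool_rot: [[0.986, 0.165, 0.0], [0.165, -0.986, 0.0], [0.0, -0.0, -1.0]]
wrist_force: [-0.8, -0.8, 2.8]
grip_width: -0.0
gripper_force: 2.0
t: 12.22
eef_pos: [0.5324, 0.1998, 0.1101]
tool_rot: [[0.986, 0.166, 0.003], [0.166, -0.986, 0.001], [0.003, -0.0, -1.0]]
wrist_force: [-8.5, -2.0, 26.1]
grip_width: 0.002
gripper_force: 13.2
```

Firm stop at z = 0.110 with 26 N, so the pod is flush. Rising and moving over the lever pad, then checking.

```bash
python3 -m creep '[[0,0,-0.6,0,0,0],[0,0,-1,0,0,0],[0,0,-1,0,0,0],[0,0.4,-0.2,0,0,0],[0,0.8,0,0,0,0]]' - && python3 -m creep '[[0,0.8,0,0,0,0],[0,0.7,0,0,0,0],[0,0,0,0,0,0]]' -;  python3 -c "
from h import *
go([.526,.087,.19])
a=snap('top','t4.png');b=snap('side','s4.png')
cv2.imwrite('pics/c4.png',np.hstack([cv2.resize(a[140:240,165:265],None,fx=4,fy=4),cv2.resize(b[110:210,180:280],None,fx=4,fy=4)]))"
```

```text
t: 12.85
eef_pos: [0.5394, 0.1524, 0.2193]
tool_rot: [[0.986, 0.166, 0.001], [0.166, -0.986, 0.001], [0.001, -0.001, -1.0]]
wrist_force: [1.1, -0.1, -1.0]
grip_width: 0.001
gripper_force: 0.0
t: 13.22
eef_pos: [0.5488, 0.0911, 0.218]
tool_rot: [[0.987, 0.162, -0.001], [0.162, -0.987, -0.0], [-0.001, 0.0, -1.0]]
wrist_force: [-0.2, 1.3, -0.8]
grip_width: -0.005
gripper_force: 0.0
pos [0.5488 0.0911 0.218 ] units [-0.579  0.009  0.701]
```

View pics/c4.png

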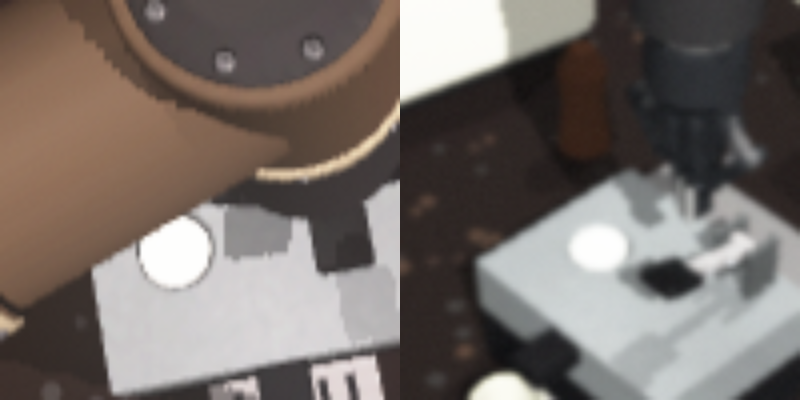

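Both views show the pod flush in the well, at (175,250) and (598,247), with the lever still up. Now moving over the pad and down.

```bash
python3 -m creep '[[-0.3,0,0,0,0,0],[-0.28,0.01,0.2,0,0,0],[0,0,0.4,0,0,0],[0,0,0.3,0,0,0],[0,0,0,0,0,0]]' - && python3 -m creep '[[0,0,0.1,0,0,0],[0,0,0.1,0,0,0],[0,0,0.1,0,0,0],[0,0,0,0,0,0]]' -
```

```text
t: 13.95
eef_pos: [0.5257, 0.0885, 0.1814]
tool_rot: [[0.986, 0.165, -0.002], [0.165, -0.986, -0.001], [-0.003, 0.001, -1.0]]
wrist_force: [-0.4, -0.8, -0.1]
grip_width: -0.001
gripper_force: 0.0
t: 14.45
eef_pos: [0.5263, 0.0887, 0.171]
tool_rot: [[0.986, 0.165, 0.0], [0.165, -0.986, -0.0], [0.0, 0.0, -1.0]]
wrist_force: [-0.2, 0.3, 3.7]
grip_width: 0.002
gripper_force: 1.5
```

Contact at z ≈ 0.172, 3.7 N, as expected. Going down to 0.151.

```bash
python3 -m creep '[[0,0,0.12,0,0,0],[0,0,0.12,0,0,0],[0,0,0.1,0,0,0],[0,0,0.1,0,0,0],[0,0,0,0,0,0]]' - && python3 -m creep '[[0,0,0.04,0,0,0],[0,0,0,0,0,0],[0,0,0,0,0,0],[0,0,0,0,0,0]]' -
```

```text
t: 15.08
eef_pos: [0.5257, 0.0885, 0.1528]
tool_rot: [[0.986, 0.165, -0.001], [0.165, -0.986, -0.001], [-0.001, 0.0, -1.0]]
wrist_force: [-4.1, -0.2, 6.3]
grip_width: -0.003
gripper_force: 2.9
t: 15.58
eef_pos: [0.5258, 0.0885, 0.1516]
tool_rot: [[0.986, 0.165, -0.001], [0.165, -0.986, -0.0], [-0.001, 0.0, -1.0]]
wrist_force: [-4.1, 0.1, 6.6]
grip_width: -0.001
gripper_force: 3.0
```

```bash
python3 -m creep '[[0,0,0,0,0,0],[0,0,0,0,0,0]]' -; python3 -c "
from h import *
b=snap('side','s5.png')
cv2.imwrite('pics/c5.png',cv2.resize(b[110:210,180:280],None,fx=5,fy=5))"
```

```text
t: 15.82
eef_pos: [0.5258, 0.0885, 0.1516]
tool_rot: [[0.986, 0.165, -0.001], [0.165, -0.986, -0.0], [-0.001, 0.0, -1.0]]
wrist_force: [-3.6, -0.4, 5.4]
grip_width: 0.001
gripper_force: 3.0
```

View pics/c5.png

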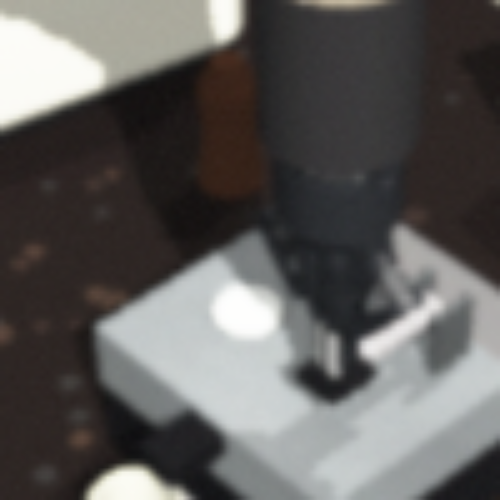

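The pod is flush at (247,312). The fingertips hold the pad, around (335,375), level and still.

```bash
python3 -c "
from workcell import env
print(env.hand_in())"
```

```text
the job is handed in; nothing more can be done
None
```

The job is handed in, with no verdict returned: the tall pod sits flush in the well, and the fingertips were holding the brew lever about level (pad at 151.6 mm, roughly 6 N) at 15.8 s.

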